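Load a test cartridge into the push-to-open photometer

TASK

Load the blue-gripped test cartridge into the bench photometer. Press the photometer's green lid button fully down and let it come up again, so that the cover springs open; stand the cartridge in the slot under the cover, blue grip up, either way round, and fully home, and let go of it; then push the cover down until its catch holds it shut. Leave the other two cartridges in their stand and do not disturb the bottles, the crucible and the cork standing about.

Things in the scene. Friction and masses are not known exactly. Their poses are not given: they have to be found in the camera images.
- photometer: White and grey bench instrument, fixed, 210 mm deep (x), 180 mm wide (y), left or right of the robot's middle; origin under its centre on the bench, front (button, display) towards its own -x, z up. Its deck is 62 mm above the bench; the tilted display at the front left rises to 82 mm. A grey box-shaped cover stands on the rear half of the deck.
- button_top (a point): Centre of the top of the round green lid button (33 mm across) at the front right of the deck, 8 mm above the deck when up; axes as the photometer's. Pressed straight down. The shut cover's upright front is 57 mm behind it (+x), 48 mm tall.
- lid_button (a joint): Travel of the lid button in m: 0 up, 0.006 fully down. Its spring takes about 2 N at the start and 4 N fully down, and brings it up again. The cover is freed at about 4 mm. The catch hangs on the button, so the button dips by itself while the cover is pushed shut.
- cover (a joint): Angle of the cover in rad: about 0.01 shut and held by the catch, 1.6 fully open (upright, leaning slightly back). Once freed a spring swings it open in about 1 s and holds it open; let go short of the catch it opens again. The catch snaps over in the last 0.1 rad with about 6 N down at the cover's front; the stop is at 0.
- cover_hinge (a point): Middle of the cover's hinge line, at deck height, 75 mm behind the slot; axes as the photometer's, hinge line along y. Shut, the cover reaches 100 mm from here to -x, is 124 mm wide, 48 mm tall, with 3 mm walls, open below. Opening turns its front up and back; fully open its outer top face looks away from the robot, 50 mm behind the hinge line, its free edge 100 mm above the hinge.
- cover_edge (a point): Middle of the cover's upper front edge; it moves with the cover. Shut: 100 mm in front of the hinge line, 48 mm above the deck. Its axes turn with the cover: x along the outer top face towards the hinge end, z out of that face. Under the front edge hangs a steel striker bar, 22 mm wide, reaching 15 mm below the cover's rim; with the cover open it juts 15 mm towards the slot, 100 mm above the deck.
- slot (a point): Centre of the slot's mouth in the black insert under the cover, at deck height (62 mm above the bench); axes as the photometer's. The slot runs along y: 56.4 mm long, 10.4 mm wide (x), 34 mm deep, vertical, with a 4 mm chamfer round the mouth. A seated cartridge stands 38 mm out of it.
- cartridge_blue: Flat test cartridge: 8 mm thick (own x), 54 mm wide (own y), 72 mm tall (own z), 40 g, white, both faces alike; its top 24 mm is a ribbed blue grip, 9 mm thick. Origin: centre of the bottom edge, z up through the grip. Starts in any pocket of the stand, leaning about 0.35 rad, 47 mm of it standing out. The one to load; either face in front.
- cartridge_orange: Flat test cartridge: 8 mm thick (own x), 54 mm wide (own y), 72 mm tall (own z), 40 g, white, both faces alike; its top 24 mm is a ribbed orange grip, 9 mm thick. Origin: centre of the bottom edge, z up through the grip. Starts in any pocket of the stand, leaning about 0.35 rad, 47 mm of it standing out. To be left in the stand.
- cartridge_grey: Flat test cartridge: 8 mm thick (own x), 54 mm wide (own y), 72 mm tall (own z), 40 g, white, both faces alike; its top 24 mm is a ribbed grey grip, 9 mm thick. Origin: centre of the bottom edge, z up through the grip. Starts in any pocket of the stand, leaning about 0.35 rad, 47 mm of it standing out. To be left in the stand.
- stand: Low aluminium and grey stand, fixed, on the other side from the photometer: 86 mm (x) by 206 mm (y), 55 mm tall; origin under its centre on the bench, z up. Three pockets in a row along its y, 66 mm apart, 25 mm deep, 1 mm play each side, slant so that the cartridges lean 0.35 rad with their tops to its -x side (the side nearer to the robot).
- dropper: White squeeze dropper bottle, 49 mm across, 107 mm tall, loose; origin under its centre. Leave alone.
- reagent: Small reagent bottle with black cap, 49 mm across, 95 mm tall, loose; origin under its centre. Leave alone.
- dish: Small porcelain crucible, 45 mm across, 36 mm tall, loose; origin under its centre. Leave alone.
- stopper: Cork stopper, 29 mm across, 26 mm tall, loose; origin under its centre. Leave alone.
Not all that is in view belongs to the job. Leave any turquoise look-alike of the cartridge_blue alone.

How it is judged:
By the outcome, as a careful person would: the job done as asked, in the order asked, and still so for the second after the job is handed in, with the robot touching nothing.
It also fails if it takes over 67 s, if anything falls off the work surface, if the arm or the gripper's body presses on something with over 40 N, if the wrist force passes 120 N, or if a joint passes its speed limit or range.

ROBOT

A 6-joint arm with a two-finger parallel gripper is mounted at the origin on a cart in front of the work surface, level with it; the furniture and walls round the work are solid. World frame = base frame: x ahead of the robot, y to its left, z up, the work surface at z = 0. Lengths are in m, angles in rad, forces in N, time in s.
With the tool pointing down it reaches from about 0.275 to 0.875 m from the base axis. Payload 12.5 kg.
Tool frame: the origin (TCP) lies on the mounting face of the last link; the fingertips stand 173 mm ahead of it and the grasp point (between the pads) lies 155 mm ahead of it; z points along the fingers, y is the line along which they close (so a half turn about z gives the same grasp; the last joint's range is limited). The gripper opens to 85 mm and grips with 20 to 120 N. Pads are 22 mm wide; open, the fingers measure 114 mm over their backs; the gripper's body (76 mm by 85 mm) begins 54 mm behind the grasp point. The pads swing forward as they close: fully open they stand 13 mm farther back than shut.
Start: joints at [1.178, 0.351, 1.652, -0, 1.139, -0.085], TCP at [0.167, 0.524, 0.405] pointing down, gripper open.
Joint ranges: [-2.75, 2.75], [-0.79, 2.1], [0.01, 2.65], [-1.57, 4.71], [0.07, 3.14], [-2.87, 2.87]. Speed limits (rad/s): [2.22, 2.22, 2.79, 3.14, 3.14, 3.14].

INTERFACE

Orientations are given as a 3x3 rotation matrix whose columns are the frame's x, y, z axes.
In Python, from rig import ctrl, eyes, order gives the robot as it stands.
- The arm moves only by the tool arm_command, never from a script. Its arguments are lists of equal length, an entry for each row: "xyz": the shift along the tool's x, y, z in cm, a list of three; "delta_rot": the turn, a rotation vector about the tool's x, y, z in rad, a list of three; "hand": the closure, from 0 (fully open) to 1 (shut). In form: {"xyz": [[tx, ty, tz], ...], "delta_rot": [[ax, ay, az], ...], "hand": [hand, ...]}. A call has exactly 5 rows; each row is the pose to reach, as a shift and turn from the pose commanded when the call began, along the tool's axes at that moment; what a row does not reach only later rows make up. A row lasts 1/8 s, in which the tool goes at most 62.5 mm and 10.7 degrees, less where a joint would pass 70% of its speed; a pose out of reach is approached as far as the arm can. A call with a gripper value outside its range is refused whole. The fingers move at their own pace and stop on an object; "squeeze" is the grip in N (left out, the last holds). Time passes only in rows, so rows that repeat a pose let the fingers close, or fill a call up. It gives the time, the measured TCP pose, the force, the opening and the grip force at its end, in the units of the state.
- ctrl.get_obs(): the state, without advancing time (a new reading comes with each control period).
- eyes.capture(name): name is "scene" or "top" or "wrist"; returns a dict with "image" (420x560x3 uint8, red, green, blue), "fovy" (degrees; the focal length in pixels is half the picture's height over the tangent of half this angle, whatever the lens; pixels are square), "cx", "cy" (the principal point, pixels), "k1" (the pictures are not rectified: a ray, as slopes to the right and down, at radius r is drawn at 1 + k1 r^2 times it, then the intrinsics apply), "extrinsics" (4x4, takes a point from world to camera coordinates). Camera axes: x right, y down, z forward; pixel columns grow to the right and rows downward; lengths in m; the calibration is good to about 2 mm. A picture is of the moment at which its call begins. There is no depth.
- order.sign_off(): hands the job in; it is judged then, once.
The state is a dict: "t": time; "joint_positions": joint angles; "joint_vel": joint speeds; "joint_efforts": joint torques, N m; "position": TCP position; "ee_rot": TCP orientation; "wrist_force": force on the tool from outside, world axes, zero at the start; "ft_torque": the same for the moment, N m; "finger_gap": finger opening in m; "grip_force": force on a finger pad.
Only numpy, scipy, OpenCV 4.12 (cv2) and the standard library are available. Lean on these libraries where they do the work, as an engineer would, in place of code of your own. Each camera call takes 0.05 s, during which the arm holds its last target. There are 200 camera calls.

## Working session

There is one attempt and no reset: what is moved stays moved. The work goes in short steps, Python scripts to look and compute and a tool call to move; the robot and the scene stay as the last step left them, time stands still between calls to the robot, and variables do not carry over. Pictures are saved under pics/ and viewed, at most 13 in all, crops included, and the job is handed in when it is done.

Besides the shell and the picture viewer there is one more tool, called after "Request:" by a JSON object that holds its "api" and its "payload". arm_command: Moves the arm, as the interface text tells. Its arguments: {"type":"object","properties":{"xyz":{"type":"array"},"delta_rot":{"type":"array"},"hand":{"type":"array"},"squeeze":{"type":"number"}},"required":["xyz","delta_rot","hand"]}

```bash
mkdir -p pics; ls; cat > h.py <<'E'
import numpy as np, cv2, pickle
from rig import ctrl, eyes, order
def cap(n,save):
    c=eyes.capture(n); pickle.dump(c,open(f'pics/{save}.pkl','wb')); cv2.imwrite(f'pics/{save}.png',c['image'][:,:,::-1]); return c
def load(s): return pickle.load(open(f'pics/{s}.pkl','rb'))
def f(c): return c['image'].shape[0]/2/np.tan(np.radians(c['fovy'])/2)
def proj(c,P):
    P=np.atleast_2d(P); E=c['extrinsics']; q=P@E[:3,:3].T+E[:3,3]; s=q[:,:2]/q[:,2:]
    s=s*(1+c['k1']*(s**2).sum(1,keepdims=True)); return s*f(c)+[c['cx'],c['cy']]
def ray(c,uv):
    d=(np.array(uv,float)-[c['cx'],c['cy']])/f(c); s=d.copy()
    for _ in range(30): s=d/(1+c['k1']*(s@s))
    E=c['extrinsics']; R=E[:3,:3]; return -R.T@E[:3,3], R.T@np.array([s[0],s[1],1])
def atz(c,uv,z):
    o,d=ray(c,uv); return o+d*(z-o[2])/d[2]
def tri(obs):
    A=np.zeros((3,3));b=np.zeros(3)
    for c,uv in obs:
        o,d=ray(c,uv); d=d/np.linalg.norm(d); M=np.eye(3)-np.outer(d,d); A+=M;b+=M@o
    return np.linalg.solve(A,b)
E
python3 - <<'E'
from h import *
a=cap('scene','s0')['image'];b=cap('top','t0')['image'];w=cap('wrist','w0')
cv2.imwrite('pics/t0b.png',cv2.resize(b,(800,600),interpolation=cv2.INTER_CUBIC)[:,:,::-1])
cv2.imwrite('pics/s0b.png',cv2.resize(a,(800,600),interpolation=cv2.INTER_CUBIC)[:,:,::-1])
for s in('s0','t0','w0'):
    c=load(s);E=c['extrinsics'];print(s,-E[:3,:3].T@E[:3,3],c['fovy'],c['k1'],c['cx'],c['cy'])
print(ctrl.get_obs())
E
```

```text
pics
s0 [-0.13805074  0.85684277  0.70016872] 55.422117489113496 -0.09812067271653031 282.20690533733494 213.76193780571458
t0 [ 0.3310096  -0.01470941  1.35041774] 45.33941594036361 0.052269693568155376 274.2976732589989 212.5329421128208
w0 [0.08584785 0.54991347 0.37348193] 62.12736423294317 -0.07824124073045616 277.4490628982349 207.95359547157238
{'t': 0.15, 'joint_positions': array([ 1.17843953e+00,  3.51112622e-01,  1.65222879e+00, -3.67479848e-06,
        1.13908203e+00, -8.46106619e-02]), 'joint_vel': array([-0.0005529 , -0.00107547, -0.00379961,  0.00015819, -0.00080202,
       -0.00099203]), 'joint_efforts': array([ 5.70975899e-04, -5.06249177e+01, -2.91505605e+01, -1.07548071e-04,
        3.39515580e-03, -2.45448018e-05]), 'position': array([0.16655035, 0.52408777, 0.4043003 ]), 'ee_rot': array([[-9.53019166e-01,  3.02909838e-01, -3.14583805e-04],
       [ 3.02909994e-01,  9.53018858e-01, -7.68937231e-04],
       [ 6.68856468e-05, -8.28102497e-04, -9.99999655e-01]]), 'wrist_force': array([-0.44299034, -0.7210897 , -0.92174763]), 'ft_torque': array([-0.00066359,  0.01560516,  0.0579169 ]), 'grip_force': 0.0, 'finger_gap': 0.08513142560795021}
```

View pics/t0b.png

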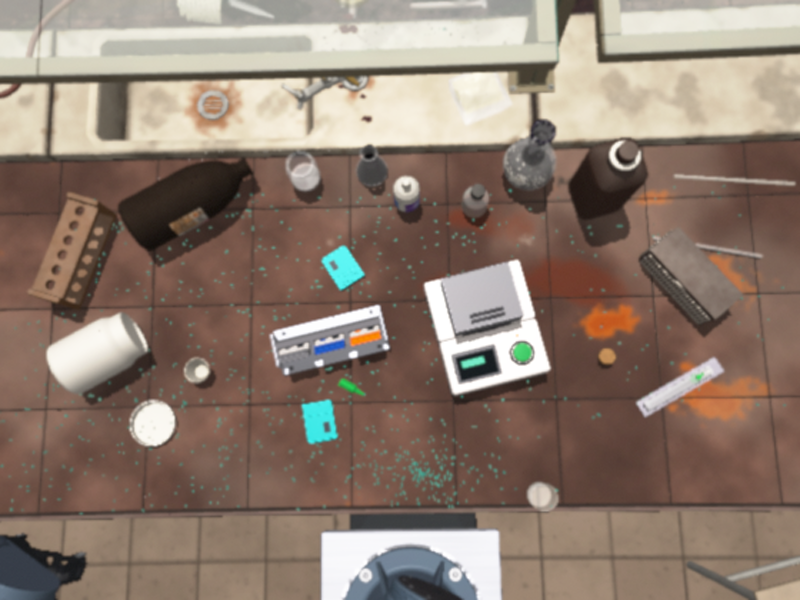

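View pics/s0b.png

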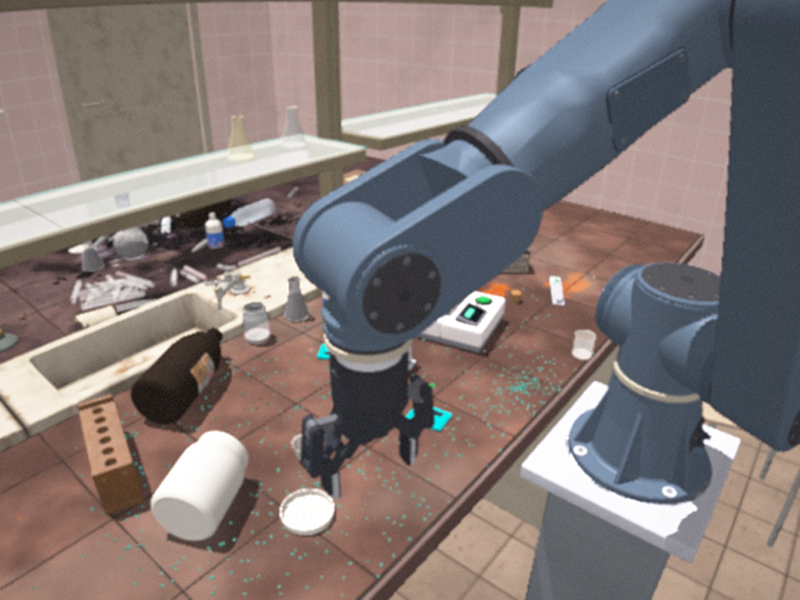

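The top view shows the photometer (centre about 487,327 in the enlarged picture), the stand with blue in the middle pocket (330,347), and green button (521,352). Enlarging both.

```bash
python3 - <<'E'
from h import *
b=load('t0')['image'][176:281,186:390]
cv2.imwrite('pics/t0c.png',cv2.resize(b,None,fx=3.9,fy=3.9,interpolation=cv2.INTER_CUBIC)[:,:,::-1])
E
```

```text
(no output)
```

View pics/t0c.png

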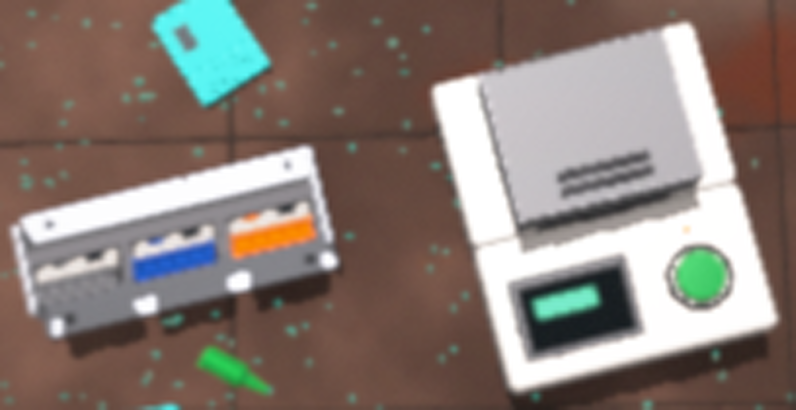

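```bash
python3 - <<'E'
from h import *
from scipy.optimize import least_squares
c=load('t0')
px=lambda p:(np.array(p)+.5)/3.9-.5+[186,176]
deck=[(433,86),(692,23),(777,325),(513,392)]
for p in deck: print('deck',atz(c,px(p),.062))
print('btn',atz(c,px((700,277)),.070))
cov=[(480,82),(664,30),(700,180),(519,222)]
for p in cov: print('cov',atz(c,px(p),.110))
# joint fit: photometer x,y,yaw ; button offs dx,dy ; cover yc, hinge xh
def T(p,L): 
    s,co=np.sin(p[2]),np.cos(p[2]); L=np.array(L,float); return np.c_[p[0]+co*L[:,0]-s*L[:,1],p[1]+s*L[:,0]+co*L[:,1],L[:,2]]
def model(q):
    xh,yc,by=q[3:6]
    return T(q,[(.105,.09,.062),(.105,-.09,.062),(-.105,-.09,.062),(-.105,.09,.062),(xh-.157,by,.070),
      (xh-.1,yc-.062,.11),(xh-.1,yc+.062,.11),(xh,yc-.062,.11),(xh,yc+.062,.11)])
uv=np.array([px(p) for p in deck+[(700,277),cov[2],cov[3],cov[1],cov[0]]])
W=np.array([1,1,1,1,1.5,1.5,1.5,.5,.5])[:,None]
r=least_squares(lambda q:((proj(c,model(q))-uv)*W).ravel(),[.4,-.1,.2,.08,0,-.05])
print(r.x.round(4)); print((proj(c,model(r.x))-uv).round(2))
xh,yc,by=r.x[3:]
print('slot,btn,edge',T(r.x,[(xh-.075,yc,.062),(xh-.157,by,.07),(xh-.1,yc,.11)]))
print('blue grip', [atz(c,px(p),.085) for p in[(134,262),(216,238),(217,262),(137,282)]])
print('stand',[atz(c,px(p),.05) for p in[(20,215),(312,148),(338,265),(52,335)]])
E
```

```text
deck [ 0.59241673 -0.03799441  0.062     ]
deck [ 0.63152189 -0.21207998  0.062     ]
deck [ 0.42885166 -0.25759207  0.062     ]
deck [ 0.38827586 -0.08513632  0.062     ]
btn [ 0.4601972  -0.20824554  0.07      ]
cov [ 0.58463073 -0.06742493  0.11      ]
cov [ 0.61613861 -0.18662515  0.11      ]
cov [ 0.51794209 -0.20512205  0.11      ]
cov [ 0.49327468 -0.08965619  0.11      ]
[ 0.5103 -0.1482  0.2223  0.0952  0.0017 -0.0475]
[[-0.29 -0.17]
 [ 0.27 -0.4 ]
 [ 0.63  0.43]
 [-0.63  0.09]
 [-0.03 -0.12]
 [ 1.17 -0.41]
 [-1.01  0.7 ]
 [-0.25 -0.11]
 [-0.99 -1.73]]
slot,btn,edge [[ 0.52962295 -0.14206127  0.062     ]
 [ 0.46049903 -0.20818734  0.07      ]
 [ 0.5052379  -0.14757209  0.11      ]]
blue grip [array([0.47534825, 0.15936355, 0.085     ]), array([0.48997331, 0.10589591, 0.085     ]), array([0.47427353, 0.10531221, 0.085     ]), array([0.46227627, 0.15736996, 0.085     ])]
stand [array([0.51259049, 0.24099269, 0.05      ]), array([0.55408106, 0.04417646, 0.05      ]), array([0.47464967, 0.02786563, 0.05      ]), array([0.43175774, 0.21858992, 0.05      ])]
```

```bash
cat >> h.py <<'E'
from scipy.spatial.transform import Rotation as Ro
def Rdown(yaw,tilt=0):
    # tool x at world angle yaw, z down; tilt about tool x
    x=np.array([np.cos(yaw),np.sin(yaw),0]);z=np.array([0,0,-1.]);return np.c_[x,np.cross(z,x),z]@Ro.from_rotvec([tilt,0,0]).as_matrix()
def go(p,R):
    o=ctrl.get_obs();R0=o['ee_rot']
    print('xyz cm',((R0.T@(np.array(p)-o['position']))*100).round(2),'rot',Ro.from_matrix(R0.T@R).as_rotvec().round(3))
YP=0.2223; YS=0.208
E
python3 - <<'E'
from h import *
go([.4605,-.208,.30],Rdown(YP+np.pi/2))
E
```

```text
xyz cm [-50.19 -60.86  10.48] rot [-1.000e-03  0.000e+00  1.041e+00]
```

Request:
{"api": "arm_command", "payload": {"xyz": [[-4,-4.8,0],[-8,-9.6,0],[-12,-14.4,0],[-16,-19.2,0],[-20,-24,0]], "delta_rot": [[0,0,0.09],[0,0,0.18],[0,0,0.27],[0,0,0.36],[0,0,0.45]], "hand": [1,1,1,1,1], "squeeze": 30}}

```text
t: 0.78
position: [0.2847, 0.233, 0.4048]
ee_rot: [[-0.725, 0.689, 0.0], [0.689, 0.725, 0.0], [-0.0, 0.0, -1.0]]
wrist_force: [0.3, 0.8, -0.3]
finger_gap: 0.0003
grip_force: 0.0
```

```bash
python3 - <<'E'
from h import *
go([.4605,-.208,.30],Rdown(YP+np.pi/2))
E
```

```text
xyz cm [-43.13 -19.85  10.48] rot [0.    0.    0.588]
```

Request:
{"api": "arm_command", "payload": {"xyz": [[-5,-2.4,0],[-10,-4.8,0],[-15,-7.2,0],[-20,-9.6,0],[-25,-12,0]], "delta_rot": [[0,0,0.12],[0,0,0.24],[0,0,0.36],[0,0,0.48],[0,0,0.588]], "hand": [1,1,1,1,1]}}

```text
t: 1.4
position: [0.3838, -0.0261, 0.4048]
ee_rot: [[-0.219, 0.976, 0.0], [0.976, 0.219, 0.0], [-0.0, 0.0, -1.0]]
wrist_force: [-0.0, 0.9, -1.2]
finger_gap: -0.0
grip_force: 0.0
```

```bash
python3 - <<'E'
from h import *
go([.4605,-.208,.26],Rdown(YP+np.pi/2))
E
```

```text
xyz cm [-19.43   3.49  14.48] rot [ 0.     0.    -0.001]
```

Request:
{"api": "arm_command", "payload": {"xyz": [[-5,0.9,2],[-10,1.8,4],[-15,2.7,6],[-19.4,3.5,9],[-19.4,3.5,14]], "delta_rot": [[0,0,0],[0,0,0],[0,0,0],[0,0,0],[0,0,0]], "hand": [1,1,1,1,1]}}

```text
t: 2.02
position: [0.462, -0.208, 0.2642]
ee_rot: [[-0.221, 0.975, 0.003], [0.975, 0.221, -0.002], [-0.003, 0.003, -1.0]]
wrist_force: [-0.4, 0.3, -1.2]
finger_gap: 0.0001
grip_force: 0.0
```

Request:
{"api": "arm_command", "payload": {"xyz": [[0,0,0.6],[0,0,1.2],[0,0,1.5],[0,0,1.8],[0,0,1.8]], "delta_rot": [[0,0,0],[0,0,0],[0,0,0],[0,0,0],[0,0,0]], "hand": [1,1,1,1,1]}}

```text
t: 2.65
position: [0.4611, -0.2054, 0.2471]
ee_rot: [[-0.223, 0.975, 0.001], [0.975, 0.223, -0.0], [-0.001, 0.001, -1.0]]
wrist_force: [-0.4, 0.3, 0.7]
finger_gap: -0.0001
grip_force: 0.0
```

Request:
{"api": "arm_command", "payload": {"xyz": [[-0.2,0,0.3],[-0.2,0,0.5],[-0.2,0,0.7],[-0.2,0,0.9],[-0.2,0,0.9]], "delta_rot": [[0,0,0],[0,0,0],[0,0,0],[0,0,0],[0,0,0]], "hand": [1,1,1,1,1]}}

```text
t: 3.28
position: [0.4616, -0.2076, 0.2377]
ee_rot: [[-0.223, 0.975, 0.001], [0.975, 0.223, -0.0], [-0.001, 0.0, -1.0]]
wrist_force: [1.2, -2.5, 3.3]
finger_gap: -0.0001
grip_force: 1.7
```

Request:
{"api": "arm_command", "payload": {"xyz": [[0,0,0.15],[0,0,0.3],[0,0,0.35],[0,0,0.35],[0,0,0.35]], "delta_rot": [[0,0,0],[0,0,0],[0,0,0],[0,0,0],[0,0,0]], "hand": [1,1,1,1,1]}}

```text
t: 3.9
position: [0.4617, -0.2076, 0.2368]
ee_rot: [[-0.223, 0.975, 0.001], [0.975, 0.223, -0.001], [-0.001, 0.001, -1.0]]
wrist_force: [-11.6, 4.4, 42.3]
finger_gap: 0.0001
grip_force: 20.9
```

Request:
{"api": "arm_command", "payload": {"xyz": [[0,0,-2],[0,0,-6],[0,2,-11],[-0.5,5,-15],[-0.5,8,-16]], "delta_rot": [[0,0,0],[0,0,0],[0,0,0],[0,0,0],[0,0,0]], "hand": [1,1,1,1,1]}}

```text
t: 4.53
position: [0.5414, -0.1943, 0.3968]
ee_rot: [[-0.223, 0.975, 0.003], [0.975, 0.223, -0.001], [-0.002, 0.003, -1.0]]
wrist_force: [-0.5, 0.3, -0.8]
finger_gap: -0.0001
grip_force: 0.0
```

Request:
{"api": "arm_command", "payload": {"xyz": [[0,0,0],[0,0,0],[0,0,0],[0,0,0],[0,0,0]], "delta_rot": [[0,0,0],[0,0,0],[0,0,0],[0,0,0],[0,0,0]], "hand": [0,0,0,0,0]}}

```text
t: 5.15
position: [0.5403, -0.1946, 0.3941]
ee_rot: [[-0.223, 0.975, -0.0], [0.975, 0.223, 0.0], [0.0, -0.0, -1.0]]
wrist_force: [-0.4, 0.4, -0.4]
finger_gap: 0.0853
grip_force: 0.0
```

```bash
python3 - <<'E'
from h import *
c=cap('wrist','w1')
cv2.imwrite('pics/w1b.png',cv2.resize(c['image'],(800,600),interpolation=cv2.INTER_CUBIC)[:,:,::-1])
print(ctrl.get_obs()['position'], proj(c,[.5296,-.142,.062])*800/560)
go([.49,.02,.36],Rdown(YS+np.pi/2))
E
```

```text
[ 0.54038589 -0.19453864  0.39416836] [[398.49309959 180.74054235]]
xyz cm [22.04 -0.13  3.42] rot [-0.    -0.     0.017]
```

View pics/w1b.png

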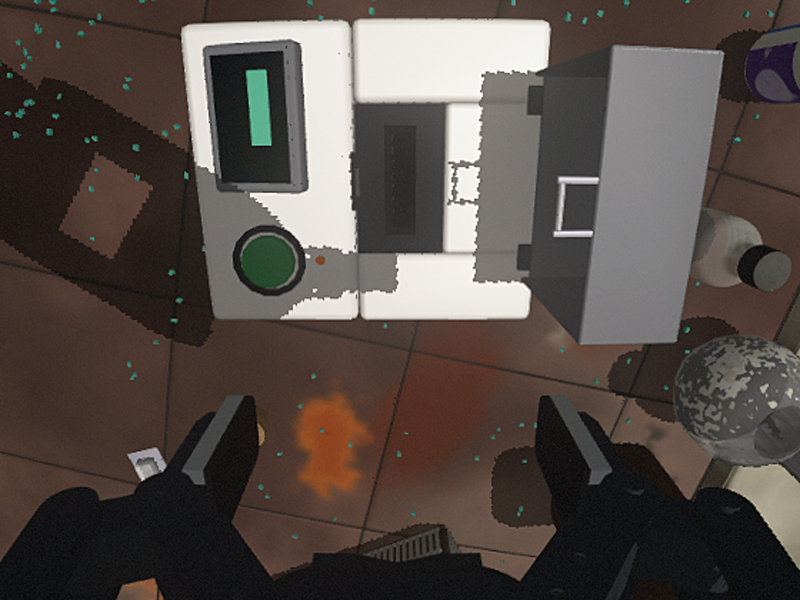

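The cover stands open; the slot is at about (400,180), within about 1 mm of my estimate (398.5,180.7). Now the stand.

Request:
{"api": "arm_command", "payload": {"xyz": [[5,0,0],[10,0,1],[15,0,2],[20,-0.1,3],[24,-0.1,3.4]], "delta_rot": [[0,0,0],[0,0,0],[0,0,0.017],[0,0,0.017],[0,0,0.017]], "hand": [0.3,0.3,0.3,0.3,0.3]}}

```text
t: 5.82
position: [0.4852, 0.0409, 0.3598]
ee_rot: [[-0.207, 0.978, -0.001], [0.978, 0.207, 0.0], [0.0, -0.0, -1.0]]
wrist_force: [0.9, -0.2, -0.1]
finger_gap: 0.0597
grip_force: 0.0
```

```bash
python3 - <<'E'
from h import *
c=cap('wrist','w2'); print(ctrl.get_obs()['position'])
t=cap('top','t2')['image']
cv2.imwrite('pics/w2b.png',cv2.resize(c['image'],(800,600),interpolation=cv2.INTER_CUBIC)[:,:,::-1])
E
```

```text
[0.4843109  0.04364697 0.35945085]
```

View pics/w2b.png

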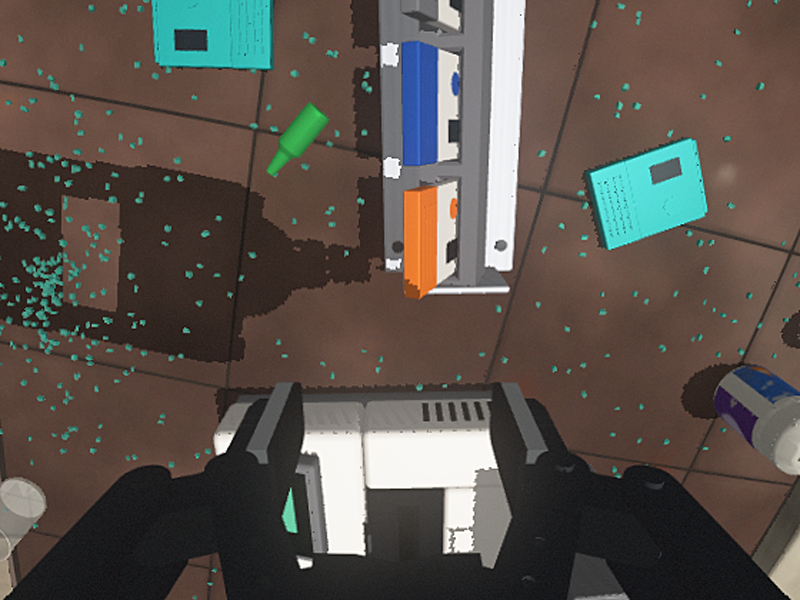

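Blue sits in the middle pocket, grip at (403–440, 42–165). Enlarging for corner positions.

```bash
python3 - <<'E'
from h import *
b=load('w2')['image'][0:210,255:385]
cv2.imwrite('pics/w2c.png',cv2.resize(b,None,fx=2.857,fy=2.857,interpolation=cv2.INTER_CUBIC)[:,:,::-1])
b=load('w2')['image'][15:125,260:360]
cv2.imwrite('pics/w2c.png',cv2.resize(b,None,fx=5.4,fy=5.4,interpolation=cv2.INTER_CUBIC)[:,:,::-1])
E
```

```text
(no output)
```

View pics/w2c.png

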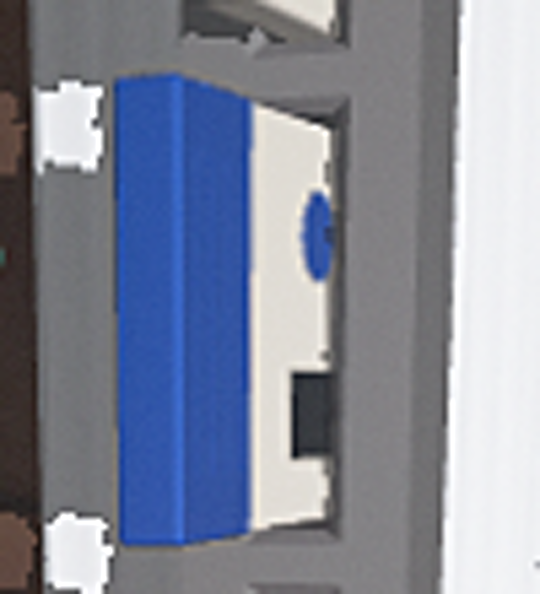

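```bash
python3 - <<'E'
from h import *
from scipy.optimize import least_squares
c=load('w2')
px=lambda p:(np.array(p)+.5)/5.4-.5+[260,15]
uv=np.array([px(p) for p in[(116,78),(121,545),(181,73),(185,545),(251,98),(249,533)]])
L=np.array([(-4.5,27,72),(-4.5,-27,72),(4.5,27,72),(4.5,-27,72),(4.5,27,48),(4.5,-27,48)])/1000
def R(q): return Ro.from_euler('ZY',[q[3],-q[4]]).as_matrix()
res=lambda q:np.r_[(proj(c,L@R(q).T+q[:3])-uv).ravel(),(q[4]-.35)*30]
r=least_squares(res,[.49,.13,.03,.21,.35]);q=r.x
print(q.round(4),res(q).round(2))
Rc=R(q); tR=np.c_[Rc[:,1],Rc[:,0],-Rc[:,2]]
g=q[:3]+Rc@[0,0,.060]; print('grasp',g,np.linalg.det(tR))
for a in (.155+.06,.155):
    go(g-tR[:,2]*a,tR)
np.savez('blue.npz',q=q,tR=tR,g=g)
E
```

```text
[0.4984 0.1405 0.0227 0.2257 0.3837] [-0.51 -0.04 -0.2  -0.04  0.87 -0.21  0.56  0.13 -0.45  0.3  -0.34 -0.14
  1.01]
grasp [0.47649702 0.13548193 0.07834639] 1.0000000000000002
xyz cm [ 9.21 -6.92  8.23] rot [-0.385  0.002 -0.015]
xyz cm [ 9.24 -4.67 13.79] rot [-0.385  0.002 -0.015]
```

```bash
python3 - <<'E'
from h import *
from scipy.optimize import least_squares
c=load('w2')
px=lambda p:(np.array(p)+.5)/5.4-.5+[260,15]
uv=np.array([px(p) for p in[(116,78),(121,545),(181,73),(185,545),(251,98),(249,533)]])
L=np.array([(-4.5,27,72),(-4.5,-27,72),(4.5,27,72),(4.5,-27,72),(4.5,27,48),(4.5,-27,48)])/1000
def R(q): return Ro.from_euler('ZY',[q[3],-q[4]]).as_matrix()
res=lambda q:np.r_[(proj(c,L@R(q).T+q[:3])-uv).ravel(),(q[4]-.355)*300,(q[3]-.215)*100]
r=least_squares(res,[.49,.13,.03,.21,.35]);q=r.x
print(q.round(4),res(q).round(2))
Rc=R(q); tR=np.c_[Rc[:,1],Rc[:,0],-Rc[:,2]]
g=q[:3]+Rc@[0,0,.060]; print('grasp',g)
for a in (.155+.06,.155):
    go(g-tR[:,2]*a,tR)
np.savez('blue.npz',q=q,tR=tR,g=g)
E
```

```text
[0.4967 0.14   0.0224 0.2206 0.3557] [-0.11 -0.23 -0.23 -0.01  1.43 -0.27  0.67  0.19 -0.86  0.39 -1.11 -0.04
  0.22  0.56]
grasp [0.47634659 0.13542946 0.07865646]
xyz cm [ 9.25 -6.37  7.98] rot [-0.357  0.001 -0.01 ]
xyz cm [ 9.27 -4.28 13.6 ] rot [-0.357  0.001 -0.01 ]
```

Request:
{"api": "arm_command", "payload": {"xyz": [[3,-2,2],[6,-4,4],[9.25,-6.4,6],[9.25,-6.4,8],[9.25,-6.4,8]], "delta_rot": [[-0.12,0,0],[-0.24,0,0],[-0.357,0,-0.01],[-0.357,0,-0.01],[-0.357,0,-0.01]], "hand": [0.45,0.45,0.45,0.45,0.45]}}

```text
t: 6.55
position: [0.4042, 0.1163, 0.2796]
ee_rot: [[-0.216, 0.915, 0.34], [0.976, 0.203, 0.073], [-0.002, 0.348, -0.938]]
wrist_force: [0.1, -0.1, 0.8]
finger_gap: 0.0469
grip_force: 0.0
```

```bash
python3 - <<'E'
from h import *
d=np.load('blue.npz'); go(d['g']-d['tR'][:,2]*.155,d['tR']); print(ctrl.get_obs()['position'])
c=cap('wrist','w3')
cv2.imwrite('pics/w3b.png',cv2.resize(c['image'],(800,600),interpolation=cv2.INTER_CUBIC)[:,:,::-1])
E
```

```text
xyz cm [ 0.3  -0.01  5.93] rot [-0.001  0.003 -0.002]
[0.40422657 0.11631685 0.27961566]
```

View pics/w3b.png

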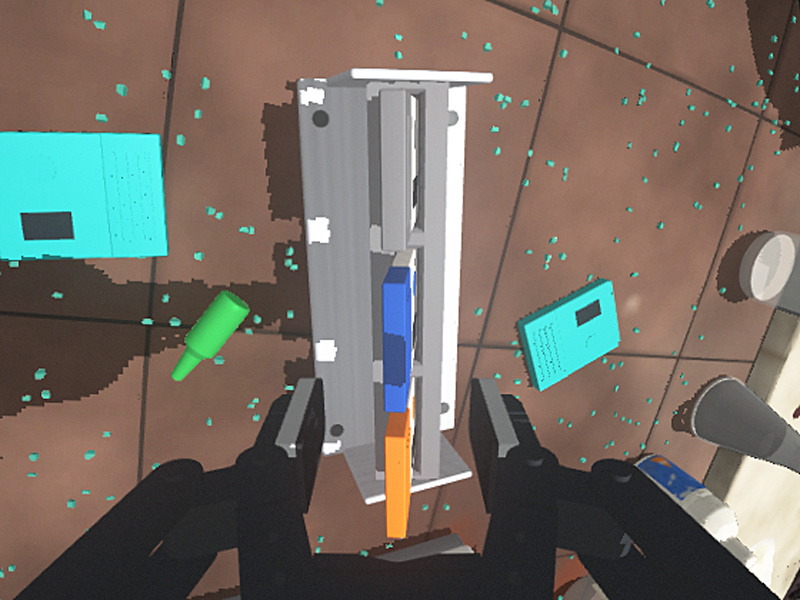

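Well lined up: blue at x≈398 midway between the fingers (≈310 and 483). Descend and grip.

Request:
{"api": "arm_command", "payload": {"xyz": [[0.2,0,2],[0.3,0,4],[0.3,0,5],[0.3,0,5.9],[0.3,0,5.9]], "delta_rot": [[0,0,0],[0,0,0],[0,0,0],[0,0,0],[0,0,0]], "hand": [0.45,0.45,0.45,0.45,0.45]}}

```text
t: 7.22
position: [0.424, 0.1237, 0.2248]
ee_rot: [[-0.216, 0.915, 0.341], [0.976, 0.203, 0.074], [-0.002, 0.349, -0.937]]
wrist_force: [0.2, -0.3, -0.3]
finger_gap: 0.0467
grip_force: 0.0
```

Request:
{"api": "arm_command", "payload": {"xyz": [[0,0,0],[0,0,0],[0,0,0],[0,0,0],[0,0,0]], "delta_rot": [[0,0,0],[0,0,0],[0,0,0],[0,0,0],[0,0,0]], "hand": [0.8,1,1,1,1], "squeeze": 35}}

```text
t: 7.85
position: [0.425, 0.1241, 0.226]
ee_rot: [[-0.216, 0.913, 0.346], [0.976, 0.203, 0.075], [-0.002, 0.354, -0.935]]
wrist_force: [5.1, 1.2, 1.4]
finger_gap: 0.0074
grip_force: 34.4
```

Request:
{"api": "arm_command", "payload": {"xyz": [[0,0,-0.8],[0,0,-2],[0,0,-3.5],[0,0,-5],[0,0,-7]], "delta_rot": [[0,0,0],[0,0,0],[0,0,0],[0,0,0],[0,0,0]], "hand": [1,1,1,1,1]}}

```text
t: 8.48
position: [0.3996, 0.1186, 0.291]
ee_rot: [[-0.216, 0.915, 0.341], [0.976, 0.203, 0.074], [-0.002, 0.349, -0.937]]
wrist_force: [-0.2, 0.4, -0.3]
finger_gap: 0.0074
grip_force: 34.6
```

```bash
python3 - <<'E'
from h import *
c=cap('wrist','w4');t=cap('top','t4');s=cap('scene','s4')
cv2.imwrite('pics/w4b.png',np.hstack([c['image'][:,:,::-1][150:,120:480],cv2.resize(s['image'][:,:,::-1][150:350,200:420],None,fx=1.35,fy=1.35)]))
E
python3 - <<'E'
import cv2;a=cv2.imread('pics/w4b.png') if 0 else None
import sys;sys.path.insert(0,'.')
from h import *
s=load('s4')['image'];w=load('w4')['image']
out=np.zeros((420,800,3),np.uint8);out[:420,:400]=w[:,80:480];out[:,400:]=s[:,160:560]
cv2.imwrite('pics/w4b.png',out[:,:,::-1])
R=Rdown(YP+np.pi/2); go([.5296,-.1421,.30],R)
E
```

```text
xyz cm [-28.27   6.88   1.68] rot [ 0.359  0.003 -0.004]
```

View pics/w4b.png

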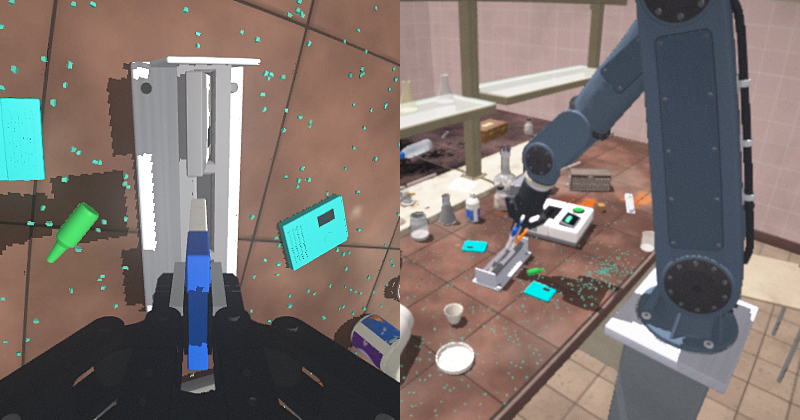

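```bash
python3 - <<'E'
from h import *
c=load('w4');o=ctrl.get_obs();im=c['image'].astype(int)
m=(im[:,:,2]>im[:,:,0]*1.8)&(im[:,:,2]>im[:,:,1]*1.5)&(im[:,:,2]>60);m[:200]=0
n,l,st,ce=cv2.connectedComponentsWithStats(m.astype(np.uint8));i=1+st[1:,4].argmax();M=l==i
print(st[i])
for y in range(st[i][1],st[i][1]+st[i][3],12): x=np.where(M[y])[0];print(y,x.min(),x.max())
L=np.array([(a,b,z) for z in(.143,.167) for a in(.027,-.027) for b in(-.0045,.0045)])
print(np.c_[L,proj(c,L@o['ee_rot'].T+o['position'])].round(4))
go([.5296,-.1421,.35],Rdown(YP+np.pi/2))
E
```

```text
[ 265  232   26  138 2983]
232 268 287
244 267 288
256 266 289
268 265 290
280 265 290
292 267 288
304 268 287
316 268 287
328 268 287
340 269 286
352 268 287
364 268 287
[[ 2.700000e-02 -4.500000e-03  1.430000e-01  2.668696e+02  2.575927e+02]
 [ 2.700000e-02  4.500000e-03  1.430000e-01  2.919103e+02  2.576028e+02]
 [-2.700000e-02 -4.500000e-03  1.430000e-01  2.683895e+02  3.729998e+02]
 [-2.700000e-02  4.500000e-03  1.430000e-01  2.899621e+02  3.730165e+02]
 [ 2.700000e-02 -4.500000e-03  1.670000e-01  2.685928e+02  2.314794e+02]
 [ 2.700000e-02  4.500000e-03  1.670000e-01  2.898179e+02  2.314863e+02]
 [-2.700000e-02 -4.500000e-03  1.670000e-01  2.696689e+02  3.350874e+02]
 [-2.700000e-02  4.500000e-03  1.670000e-01  2.884291e+02  3.351003e+02]]
xyz cm [-28.28   8.63  -3.  ] rot [ 0.359  0.003 -0.004]
```

```bash
python3 - <<'E'
from h import *
c=load('w4'); print(c['image'][196:300:3,278].tolist())
E
```

```text
[[106, 107, 107], [163, 160, 156], [173, 169, 163], [172, 166, 160], [173, 167, 164], [175, 169, 166], [169, 164, 161], [172, 169, 164], [173, 166, 162], [171, 167, 163], [174, 169, 165], [177, 173, 163], [58, 77, 125], [63, 81, 125], [63, 83, 129], [62, 82, 129], [60, 79, 128], [58, 77, 124], [57, 79, 125], [56, 76, 123], [67, 113, 218], [71, 123, 231], [69, 124, 231], [68, 124, 230], [66, 121, 230], [68, 123, 230], [66, 123, 230], [66, 121, 231], [64, 119, 230], [63, 120, 229], [46, 76, 145], [44, 71, 133], [44, 73, 133], [45, 72, 132], [41, 71, 131]]
```

Request:
{"api": "arm_command", "payload": {"xyz": [[-2,0,-3],[-7,1,-4],[-13,3,-4],[-19,5,-4],[-25,7.5,-3]], "delta_rot": [[0.05,0,0],[0.13,0,0],[0.2,0,0],[0.28,0,0],[0.359,0.003,-0.004]], "hand": [1,1,1,1,1]}}

```text
t: 9.25
position: [0.5104, -0.1108, 0.345]
ee_rot: [[-0.22, 0.976, -0.004], [0.976, 0.22, -0.0], [0.001, -0.004, -1.0]]
wrist_force: [0.4, 1.0, -0.6]
finger_gap: 0.0074
grip_force: 34.5
```

```bash
python3 - <<'E'
from h import *
go([.5296,-.1421,.32],Rdown(YP+np.pi/2));print(ctrl.get_obs()['position'])
E
```

```text
xyz cm [-3.48  1.2   2.49] rot [-0.004 -0.001 -0.001]
[ 0.51035435 -0.11078571  0.34498053]
```

Request:
{"api": "arm_command", "payload": {"xyz": [[-1.5,0.5,0.5],[-3,1.1,1.5],[-3.55,1.25,2.5],[-3.55,1.25,3.5],[-3.55,1.25,3.5]], "delta_rot": [[0,0,0],[0,0,0],[0,0,0],[0,0,0],[0,0,0]], "hand": [1,1,1,1,1]}}

```text
t: 9.88
position: [0.5289, -0.1397, 0.3094]
ee_rot: [[-0.221, 0.975, -0.004], [0.975, 0.221, 0.001], [0.002, -0.003, -1.0]]
wrist_force: [0.1, -0.2, 0.5]
finger_gap: 0.0075
grip_force: 34.5
```

```bash
python3 - <<'E'
from h import *
go([.530,-.1423,.28],Rdown(YP+np.pi/2));print(ctrl.get_obs()['position'])
c=cap('wrist','w5');b=c['image'][60:400,140:480]
cv2.imwrite('pics/w5b.png',cv2.resize(b,(600,600),interpolation=cv2.INTER_CUBIC)[:,:,::-1])
print(proj(c,[.5296,-.1421,.062]))
E
```

```text
xyz cm [-0.28  0.06  2.93] rot [-0.003 -0.002  0.001]
[ 0.52894567 -0.13968558  0.30935249]
[[278.89900924 225.71718611]]
```

View pics/w5b.png

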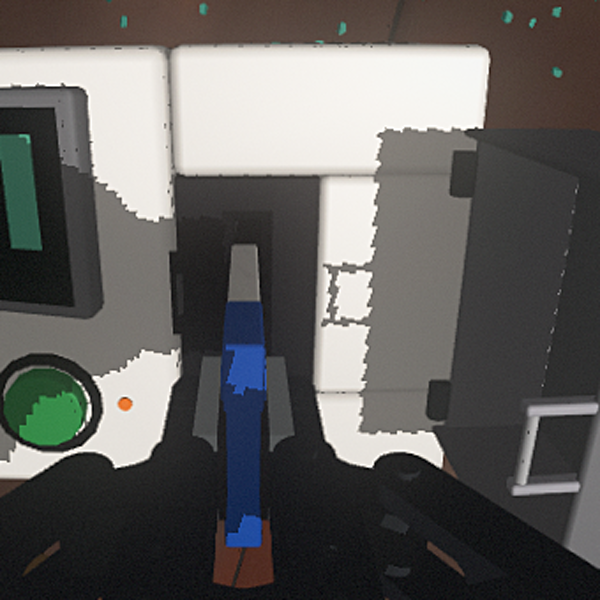

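The slot (crop x 223–272, centre ≈247) is about 1 mm to +y_tool of the cartridge's lower end (centre ≈244). Correcting and inserting.

Request:
{"api": "arm_command", "payload": {"xyz": [[-0.33,0.1,0.5],[-0.33,0.1,1.2],[-0.33,0.1,1.9],[-0.33,0.1,2.6],[-0.33,0.1,2.9]], "delta_rot": [[-0.003,0,0],[-0.003,-0.002,0],[-0.003,-0.002,0],[-0.003,-0.002,0],[-0.003,-0.002,0]], "hand": [1,1,1,1,1]}}

```text
t: 10.55
position: [0.5309, -0.1434, 0.2806]
ee_rot: [[-0.22, 0.975, 0.001], [0.975, 0.22, -0.001], [-0.001, 0.0, -1.0]]
wrist_force: [0.3, 1.3, -1.1]
finger_gap: 0.0073
grip_force: 34.5
```

Request:
{"api": "arm_command", "payload": {"xyz": [[0,0,0.2],[0,0,0.4],[0,0,0.7],[0,0,1],[0,0,1.2]], "delta_rot": [[0,0,0],[0,0,0],[0,0,0],[0,0,0],[0,0,0]], "hand": [1,1,1,1,1]}}

```text
t: 11.18
position: [0.531, -0.1433, 0.269]
ee_rot: [[-0.22, 0.975, 0.001], [0.975, 0.22, -0.001], [-0.001, 0.001, -1.0]]
wrist_force: [-0.3, 1.2, -0.2]
finger_gap: 0.0074
grip_force: 34.7
```

Bottom is about 8 mm below deck level with no resistance: in the slot.

Request:
{"api": "arm_command", "payload": {"xyz": [[0,0,0.5],[0,0,1],[0,0,1.5],[0,0,2],[0,0,2.3]], "delta_rot": [[0,0,0],[0,0,0],[0,0,0],[0,0,0],[0,0,0]], "hand": [1,1,1,1,1]}}

```text
t: 11.8
position: [0.531, -0.1433, 0.2459]
ee_rot: [[-0.22, 0.975, 0.001], [0.975, 0.22, -0.001], [-0.001, 0.001, -1.0]]
wrist_force: [-1.6, 4.6, 2.8]
finger_gap: 0.0076
grip_force: 35.0
```

Request:
{"api": "arm_command", "payload": {"xyz": [[0,0,0.1],[0,0,0.2],[0,0,0.3],[0,0,0.4],[0,0,0.4]], "delta_rot": [[0,0,0],[0,0,0],[0,0,0],[0,0,0],[0,0,0]], "hand": [1,1,1,1,1]}}

```text
t: 12.42
position: [0.5313, -0.1432, 0.2444]
ee_rot: [[-0.221, 0.975, 0.002], [0.975, 0.221, -0.001], [-0.002, 0.002, -1.0]]
wrist_force: [-9.0, 10.2, 30.2]
finger_gap: 0.0074
grip_force: 39.5
```

Request:
{"api": "arm_command", "payload": {"xyz": [[0,0,-0.4],[0,0,-0.4],[0,0,-0.4],[0,0,-0.4],[0,0,-0.4]], "delta_rot": [[0,0,0],[0,0,0],[0,0,0],[0,0,0],[0,0,0]], "hand": [1,0.5,0.5,0.5,0.5]}}

```text
t: 13.05
position: [0.5309, -0.1437, 0.2461]
ee_rot: [[-0.22, 0.975, 0.001], [0.975, 0.22, -0.001], [-0.002, 0.0, -1.0]]
wrist_force: [-4.8, -2.5, 0.6]
finger_gap: 0.043
grip_force: 0.0
```

Request:
{"api": "arm_command", "payload": {"xyz": [[0,0,-2],[0,0,-5],[0,0,-9],[0,0,-13],[0,0,-17]], "delta_rot": [[0,0,0],[0,0,0],[0,0,0],[0,0,0],[0,0,0]], "hand": [0.5,0.5,0.5,0.5,0.5]}}

```text
t: 13.68
position: [0.531, -0.1432, 0.4177]
ee_rot: [[-0.221, 0.975, 0.002], [0.975, 0.221, -0.001], [-0.002, 0.002, -1.0]]
wrist_force: [0.0, -0.1, -0.4]
finger_gap: 0.0425
grip_force: 0.0
```

Request:
{"api": "arm_command", "payload": {"xyz": [[-2,0,0],[-5,0,0],[-7,0,0],[-8,0,0],[-8,0,0]], "delta_rot": [[0,0,0],[0,0,0],[0,0,0],[0,0,0],[0,0,0]], "hand": [1,1,1,1,1]}}

```text
t: 14.3
position: [0.5485, -0.2216, 0.4158]
ee_rot: [[-0.22, 0.976, 0.001], [0.976, 0.22, -0.001], [-0.001, 0.001, -1.0]]
wrist_force: [-1.1, 1.5, -0.4]
finger_gap: -0.0
grip_force: 0.0
```

```bash
python3 - <<'E'
from h import *
c=cap('wrist','w6');o=ctrl.get_obs();print(o['position'])
b=c['image'][0:300,100:500]
cv2.imwrite('pics/w6b.png',cv2.resize(b,(800,600),interpolation=cv2.INTER_CUBIC)[:,:,::-1])
s,co=np.sin(YP),np.cos(YP)
for z in(.100,.103):
  P=[(.530+co*a-s*b,-.1423+s*a+co*b,z) for a in(-.0045,.0045) for b in(.027,-.027)]
  print(((proj(c,P)-[100,0])*2).round(1).tolist())
E
```

```text
[ 0.54848556 -0.22113387  0.4159728 ]
[[340.8, 111.3], [341.7, 254.3], [364.4, 111.3], [364.1, 254.3]]
[[340.6, 110.6], [341.6, 255.1], [364.5, 110.6], [364.2, 255.1]]
```

View pics/w6b.png

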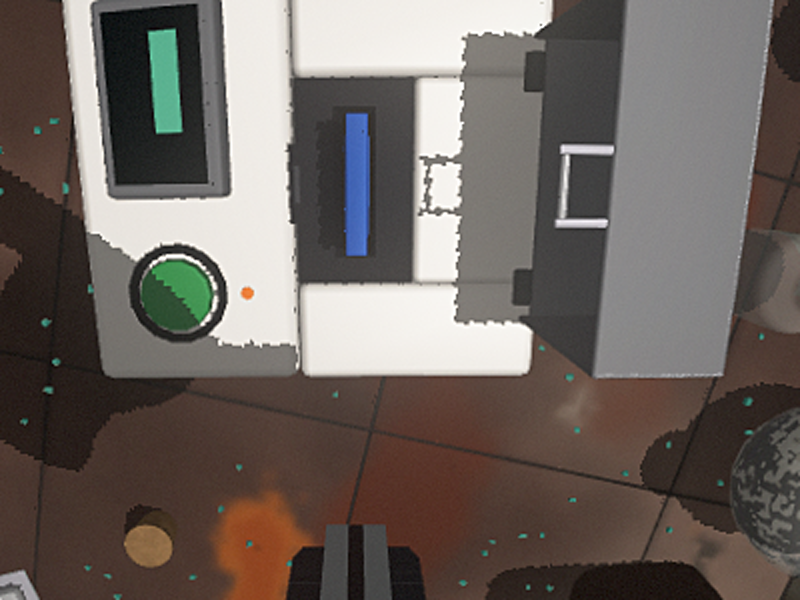

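Cartridge seated (top-face length ≈144 px, as expected for 38 mm out). Now plan the cover-closing arc.

```bash
cat > cl.py <<'E'
from h import *
H=np.array([.530+.075*np.cos(YP),-.1423+.075*np.sin(YP),.062]);ex=np.array([np.cos(YP),np.sin(YP),0])
def tcp(th,s=.085,c=.015): return H+ex*(-s*np.cos(th)+.048*np.sin(th)+c)+[0,0,s*np.sin(th)+.048*np.cos(th)+.173]
def rel(th):
    o=ctrl.get_obs();d=o['ee_rot'].T@(tcp(th)-o['position'])*100;print(th,d.round(2))
E
python3 - <<'E'
from cl import *
t=load('t0')
for uv,z in(((407,195),.1),((475,200),.095),((440,75),.3),((440,75),.5)): print(atz(t,np.array(uv)*.7,z))
o=ctrl.get_obs()
S=tcp(1.6)+ex*.03;print('pre',S); go(S+[0,0,.09],Rdown(YP+np.pi/2)); go(S,Rdown(YP+np.pi/2))
print(o['joint_positions'].round(2))
E
```

```text
[ 0.74678513 -0.01065723  0.1       ]
[ 0.7356959  -0.13346061  0.095     ]
[ 0.87306609 -0.06641064  0.3       ]
[ 0.7698583 -0.0565667  0.5      ]
pre [ 0.69626694 -0.10471774  0.31856218]
xyz cm [ 8.1  16.98  0.74] rot [ 0.001  0.001 -0.   ]
xyz cm [ 8.11 16.97  9.74] rot [ 0.001  0.001 -0.   ]
[-0.46  0.41  1.53 -0.    1.2  -0.68]
```

Request:
{"api": "arm_command", "payload": {"xyz": [[2,4,0.2],[4,8,0.4],[6,12,0.6],[8.1,15.5,0.7],[8.1,16,0.7]], "delta_rot": [[0,0,0],[0,0,0],[0,0,0],[0,0,0],[0,0,0]], "hand": [1,1,1,1,1]}}

```text
t: 14.98
position: [0.6878, -0.1041, 0.4088]
ee_rot: [[-0.224, 0.975, 0.001], [0.975, 0.224, -0.001], [-0.001, 0.001, -1.0]]
wrist_force: [-0.6, -0.1, -0.1]
finger_gap: 0.0002
grip_force: 0.0
```

Request:
{"api": "arm_command", "payload": {"xyz": [[0,0,2],[0,0,4],[0,0,6],[0,0,8],[0,0,9]], "delta_rot": [[0,0,0],[0,0,0],[0,0,0],[0,0,0],[0,0,0]], "hand": [1,1,1,1,1]}}

```text
t: 15.6
position: [0.6866, -0.1072, 0.3177]
ee_rot: [[-0.22, 0.975, -0.0], [0.975, 0.22, -0.001], [-0.001, -0.001, -1.0]]
wrist_force: [-0.3, -0.2, 0.4]
finger_gap: -0.0002
grip_force: 0.0
```

```bash
python3 - <<'E'
from cl import *
for t in np.arange(1.6,.3,-.1): rel(t)
E
```

```text
1.6 [ 0.03 -2.   -0.09]
1.5 [ 0.03 -2.86 -0.55]
1.4 [ 0.03 -3.76 -0.92]
1.2999999999999998 [ 0.03 -4.7  -1.2 ]
1.1999999999999997 [ 0.03 -5.65 -1.39]
1.0999999999999996 [ 0.03 -6.63 -1.48]
0.9999999999999996 [ 0.03 -7.6  -1.47]
0.8999999999999995 [ 0.03 -8.57 -1.37]
0.7999999999999994 [ 0.03 -9.53 -1.17]
0.6999999999999993 [  0.03 -10.46  -0.87]
0.5999999999999992 [  0.03 -11.35  -0.49]
0.4999999999999991 [ 3.000e-02 -1.221e+01 -1.000e-02]
0.399999999999999 [  0.03 -13.01   0.54]
```

Request:
{"api": "arm_command", "payload": {"xyz": [[0,-1,0],[0,-2,-0.1],[0,-2.9,-0.55],[0,-3.8,-0.9],[0,-4.7,-1.2]], "delta_rot": [[0,0,0],[0,0,0],[0,0,0],[0,0,0],[0,0,0]], "hand": [1,1,1,1,1]}}

```text
t: 16.23
position: [0.6404, -0.1177, 0.332]
ee_rot: [[-0.22, 0.975, 0.002], [0.975, 0.22, -0.002], [-0.002, 0.002, -1.0]]
wrist_force: [1.2, -0.8, -0.0]
finger_gap: 0.0001
grip_force: 0.5
```

Request:
{"api": "arm_command", "payload": {"xyz": [[0,-1,-0.2],[0,-1.9,-0.3],[0,-2.9,-0.3],[0,-3.9,-0.2],[0,-4.8,0]], "delta_rot": [[0,0,0],[0,0,0],[0,0,0],[0,0,0],[0,0,0]], "hand": [1,1,1,1,1]}}

```text
t: 16.85
position: [0.5935, -0.1282, 0.3313]
ee_rot: [[-0.22, 0.975, 0.001], [0.975, 0.22, -0.001], [-0.002, 0.001, -1.0]]
wrist_force: [0.5, 0.4, 3.6]
finger_gap: -0.0
grip_force: 1.3
```

```bash
python3 - <<'E'
from cl import *
for t in np.arange(.8,-.05,-.1): rel(t)
w=cap('scene','s7');cap('top','t7')
E
```

```text
0.8 [0.03 0.02 0.19]
0.7000000000000001 [ 0.03 -0.91  0.48]
0.6000000000000001 [ 0.03 -1.81  0.87]
0.5000000000000001 [ 0.03 -2.66  1.34]
0.40000000000000013 [ 0.03 -3.47  1.89]
0.30000000000000016 [ 0.03 -4.21  2.53]
0.20000000000000018 [ 0.03 -4.89  3.23]
0.1000000000000002 [ 0.03 -5.49  4.  ]
2.220446049250313e-16 [ 0.03 -6.01  4.82]
```

Force of 3.6 N up: the finger is pushing the cover. Continue.

Request:
{"api": "arm_command", "payload": {"xyz": [[0,-0.9,0.5],[0,-1.8,0.9],[0,-2.7,1.35],[0,-3.5,1.9],[0,-4.2,2.5]], "delta_rot": [[0,0,0],[0,0,0],[0,0,0],[0,0,0],[0,0,0]], "hand": [1,1,1,1,1]}}

```text
t: 17.58
position: [0.5526, -0.1375, 0.3058]
ee_rot: [[-0.22, 0.975, 0.001], [0.975, 0.22, -0.001], [-0.001, 0.001, -1.0]]
wrist_force: [-0.6, -0.2, 3.7]
finger_gap: 0.0
grip_force: 1.7
```

Request:
{"api": "arm_command", "payload": {"xyz": [[0,-0.4,0.4],[0,-0.7,0.8],[0,-1.0,1.2],[0,-1.3,1.5],[0,-1.4,1.6]], "delta_rot": [[0,0,0],[0,0,0],[0,0,0],[0,0,0],[0,0,0]], "hand": [1,1,1,1,1]}}

```text
t: 18.2
position: [0.5399, -0.1404, 0.2905]
ee_rot: [[-0.22, 0.975, 0.003], [0.975, 0.22, -0.001], [-0.002, 0.003, -1.0]]
wrist_force: [1.4, 2.3, 6.0]
finger_gap: 0.0003
grip_force: 3.1
```

```bash
python3 - <<'E'
from cl import *
for t in (.1,0): rel(t)
E
```

```text
0.1 [ 0.03  0.01 -0.07]
0 [ 0.03 -0.51  0.75]
```

Request:
{"api": "arm_command", "payload": {"xyz": [[0,-0.2,0.2],[0,-0.3,0.35],[0,-0.4,0.5],[0,-0.5,0.65],[0,-0.5,0.75]], "delta_rot": [[0,0,0],[0,0,0],[0,0,0],[0,0,0],[0,0,0]], "hand": [1,1,1,1,1]}}

```text
t: 18.82
position: [0.5346, -0.1416, 0.2828]
ee_rot: [[-0.22, 0.975, 0.001], [0.975, 0.22, -0.001], [-0.001, 0.0, -1.0]]
wrist_force: [-3.8, 0.4, 11.7]
finger_gap: -0.0001
grip_force: 5.8
```

Request:
{"api": "arm_command", "payload": {"xyz": [[0,0,0.1],[0,0,0.15],[0,0,0.2],[0,0,0.2],[0,0,0.2]], "delta_rot": [[0,0,0],[0,0,0],[0,0,0],[0,0,0],[0,0,0]], "hand": [1,1,1,1,1]}}

```text
t: 19.45
position: [0.5344, -0.1417, 0.282]
ee_rot: [[-0.221, 0.975, 0.0], [0.975, 0.221, -0.001], [-0.001, -0.0, -1.0]]
wrist_force: [-11.0, 0.6, 22.6]
finger_gap: -0.0003
grip_force: 11.3
```

Request:
{"api": "arm_command", "payload": {"xyz": [[0,0,-0.5],[0,0,-2],[0,0,-6],[0,0,-10],[0,0,-14]], "delta_rot": [[0,0,0],[0,0,0],[0,0,0],[0,0,0],[0,0,0]], "hand": [1,1,1,1,1]}}

```text
t: 20.08
position: [0.5343, -0.1413, 0.4225]
ee_rot: [[-0.22, 0.975, 0.001], [0.975, 0.22, -0.001], [-0.002, 0.001, -1.0]]
wrist_force: [0.8, -0.0, 0.0]
finger_gap: 0.0
grip_force: 0.0
```

Request:
{"api": "arm_command", "payload": {"xyz": [[4,-4,0],[8,-8,0],[12,-12,0],[16,-16,0],[20,-20,0]], "delta_rot": [[0,0,0],[0,0,0],[0,0,0],[0,0,0],[0,0,0]], "hand": [1,1,1,1,1]}}

```text
t: 20.7
position: [0.2936, 0.0103, 0.4204]
ee_rot: [[-0.22, 0.976, 0.002], [0.976, 0.22, -0.001], [-0.002, 0.001, -1.0]]
wrist_force: [0.7, 1.3, 0.2]
finger_gap: -0.0002
grip_force: 0.0
```

```bash
python3 - <<'E'
from h import *
print(ctrl.get_obs()['position'],ctrl.get_obs()['t'])
b=cap('top','t9')['image'];cv2.imwrite('pics/t9b.png',np.vstack([cv2.resize(x[126:286,156:416],None,fx=1.85,fy=1.85,interpolation=cv2.INTER_CUBIC) for x in(b,load('t0')['image'])])[:,:,::-1])
E
```

```text
[0.2936224  0.01027064 0.4204296 ] 20.7
```

View pics/t9b.png

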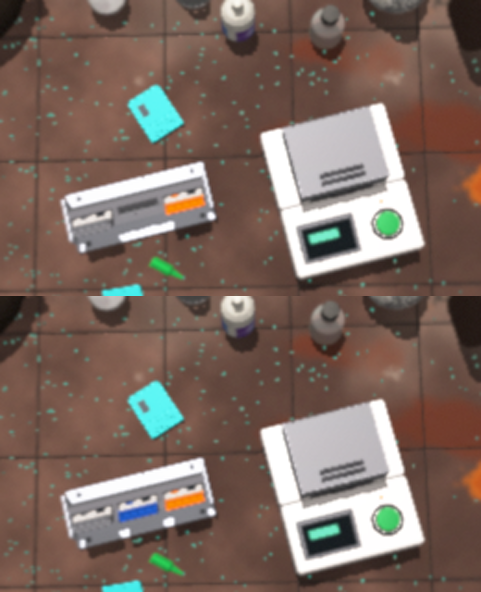

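The cover looks exactly as it did when shut at the start (front edge at crop y≈190, against ≈487−296 before). The other cartridges and the bottles are unmoved.

```bash
python3 -c "
from h import *
a,b=load('t0')['image'].astype(int),cap('top','t10')['image'].astype(int)
print(np.abs(a-b)[176:285,295:390].mean())
print(order.sign_off())"
```

```text
1.792499597617898
the job is handed in; nothing more can be done
None
```

The blue cartridge is fully home in the photometer's slot with the cover pushed shut and holding, nothing else in view was moved, and the job is handed in at about 21 s.

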